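# Press the setting block home on the sprung gauge plunger

### The arm

A 6-joint arm with a two-finger parallel gripper is mounted at the origin on the work surface; the furniture and walls round the work are solid. World frame = base frame: x ahead of the robot, y to its left, z up, the work surface at z = 0. Lengths are in m, angles in rad, forces in N, time in s.
With the tool pointing down it reaches from about 0.25 to 0.725 m from the base axis. Payload 9.7 kg.
Tool frame: the origin (TCP) lies on the centre line of the jaws, within the pads' length; the fingertips stand 14 mm ahead of it and the grasp point (between the pads) lies 5 mm behind it; z points along the fingers, y is the line along which they close (so a half turn about z gives the same grasp; the last joint's range is limited). The gripper opens to 85 mm and grips with 20 to 120 N. Pads are 22 mm wide; open, the fingers measure 114 mm over their backs; the gripper's body (76 mm by 85 mm) begins 54 mm behind the grasp point. The pads swing forward as they close: fully open they stand 13 mm farther back than shut.
Start: joints at [1.313, 0.087, 0.176, 1.66, 0, 1.571], TCP at [0.14, 0.532, 0.245] pointing down, gripper open.
Joint ranges: [-3.13, 3.13], [-0.85, 1.81], [-1.15, 1.24], [-2.2, 2.28], [-1.44, 1.52], [-3.14, 3.14]. Speed limits (rad/s): [2.22, 2.22, 2.57, 3.14, 3.14, 3.14].

### API

Orientations are given as a 3x3 rotation matrix whose columns are the frame's x, y, z axes.
In Python, from station import telemetry, get_image, camera_info, manip gives the robot as it stands.
- The arm moves only by the tool step_arm, never from a script. Its argument "steps" is text: rows parted by semicolons, each of 6 numbers parted by spaces: the shift along the tool's x, y, z in mm, then the turn, a rotation vector about the tool's x, y, z in rad. In form: dx dy dz wx wy wz; .... A call has 1 to 12 rows; each row shifts and turns the commanded pose from where the row before left it, along the tool's axes as they then stand; what a row does not reach is not made up. A row lasts 1/10 s, in which the tool goes at most 50 mm and 8.59 degrees, less where a joint would pass 70% of its speed; a pose out of reach is approached as far as the arm can. A call is refused whole if a number of a shift passes 50 or a number of a turn 0.15, either way. A call with a gripper value outside its range is refused whole. "gripper" is the opening, from -1 (shut) to 1 (fully open), set as the call begins (left out, the last holds). The fingers move at their own pace and stop on an object; the grip force is fixed at half the most. Time passes only in rows, so rows that do not move let the fingers close. It gives the time, the measured TCP pose, the force, the opening and the grip force at its end, in the units of the state.
- telemetry.sense(): the state, without advancing time (a new reading comes with each control period).
- get_image(name): name is "scene" or "top" or "wrist"; returns the picture (480x640x3 uint8, blue, green, red); there is no depth.
- camera_info(name): a dict with "intrinsics" (3x3 intrinsics, pixels), "rvec" (rotation vector, rad) and "tvec" (3), from world to camera coordinates, as OpenCV has them; the wrist camera has in their place "hand_eye" (4x4, takes a point from camera to tool coordinates, whose origin is the TCP and whose axes are the flange's). Camera axes: x right, y down, z forward; pixel columns grow to the right and rows downward; lengths in m; the calibration is good to about 2 mm. A picture is of the moment at which its call begins: read the wrist's pose just before it. camera_info takes no time and is no camera call.
- manip.sign_off(): hands the job in; it is judged then, once.
The state is a dict: "t": time; "q": joint angles; "joint_velocities": joint speeds; "tau": joint torques, N m; "eef_pos": TCP position; "eef_rot": TCP orientation; "force": force on the tool from outside, world axes, zero at the start; "ft_torque": the same for the moment, N m; "grip_width": finger opening in m; "gripper_force": force on a finger pad.
Only numpy, scipy, OpenCV 4.12 (cv2) and the standard library are available. Lean on these libraries where they do the work, as an engineer would, in place of code of your own. Each camera call takes 0.05 s, during which the arm holds its last target. There are 200 camera calls.

### The job

Zero-set the gauge: lift the white stepped setting block off the fixture's deck, plug it squarely, steps up, into the rectangular well of the metal nest on the gauge fixture, and press it down against the sprung plunger until it is fully home on the hard stops. Press firmly but do not force it (the spring needs about 11 N, twice that is plenty). Finish with the robot still holding the block down, because the plunger lifts it again if you let go; leave the other things on the bench as they are.

Things in the scene. Friction and masses are not known exactly. Their poses are not given: they have to be found in the camera images.
- setting_block: White stepped block, loose on the gauge fixture's deck (0.122 m above worktop), 45 mm along x, 52 along y, 42 high, 0.15 to 0.25 kg. Origin: centre of underside, z up. Full height for y = -16 to +12 mm, steps 30 mm high at -y, 34 at +y. Grasp its 45 mm (close along x) at y about 0, fingertips 22 to 30 mm above its underside, clear of the nest. Fits the well either way round.
- nest: Metal nest fixed on the fixture's deck (left or right of the block), 86 mm in x, 94 in y, 30 high. Origin: centre of underside, 0.122 m above the worktop. Well open at the top, centred, 48 mm in x by 55 in y (1.5 mm clearance a side), mouth chamfered 2.5 mm. Block home: its origin 10 mm above this origin, its x along this x either way, its top 22 mm above the nest. Fixture rails are lower.
- nest_mouth (a point): Centre of the well's mouth, at the nest's top face, 30 mm above its origin. Clear space above it; on the same deck a tall gauge stand (column at y = -0.03, up to 0.45 m above the worktop) stands to the left, and a low toggle clamp (y below -0.40) to the right.
- stop_lands: Hard stops: two steel lands, 11 mm wide, at the y ends of the well's floor, part of the nest. Origin: the nest's origin; their tops lie 10 mm above it, 20 mm below the mouth. The block's underside comes to rest on both.
- plunger (a joint): Travel of the sprung plunger, a steel button of 19 mm diameter in the middle of the well, in m: 0 = up (top 24 mm above the nest's origin, 6 mm below the mouth), 0.014 = level with the hard stops. The spring pushes up with 4 N at 0 and 10.6 N at 0.014, more than the block weighs: it lifts the block again if not held down.
- plunger_top (a point): Centre of the plunger's top face; it moves down as the plunger is pressed.
- gauge_block_large: Bystander: grey steel gauge block 35x30x20 mm, loose on the worktop; leave it. Origin: centre of its underside.
- gauge_block_small: Bystander: grey steel gauge block 35x20x16 mm, loose on the worktop; leave it. Origin: centre of its underside.
- parts_tray: Bystander: shallow green tray 75x112x18 mm, loose on the worktop in front of the gauge fixture; leave it. Origin: centre of its underside.
Mind the look-alikes: they are no part of the job. There is more than one size of the setting_block; the one meant has the size given above.

How it is judged:
By the outcome, as a careful person would: the job done as asked, in the order asked, and still so for the second after the job is handed in, while the arm keeps its last pose, push and grip.
It also fails if it takes over 45 s, if anything falls off the work surface, if the arm or the gripper's body presses on something with over 40 N, if the wrist force passes 120 N, or if a joint passes its speed limit or range.

## Working session

There is one attempt and no reset: what is moved stays moved. The work goes in short steps, Python scripts to look and compute and a tool call to move; the robot and the scene stay as the last step left them, time stands still between calls to the robot, and variables do not carry over. Pictures are saved under pics/ and viewed, at most 10 in all, crops included, and the job is handed in when it is done.

Besides the shell and the picture viewer there is one more tool, called after "Call:" by a JSON object that holds its "method" and its "body", one argument or row to a line. step_arm: Moves the arm, as the interface text tells. Its arguments: {"type":"object","properties":{"steps":{"type":"string"},"gripper":{"type":"number"}},"required":["steps"]}

```bash
mkdir -p pics
cat > h.py <<'E'
import numpy as np, cv2
from station import telemetry, get_image, camera_info, manip
def cam(name, s=None):
    c=camera_info(name); K=np.array(c["intrinsics"])
    if name=="wrist":
        T=np.eye(4); T[:3,:3]=np.array(s["eef_rot"]).reshape(3,3); T[:3,3]=s["eef_pos"]
        W=T@np.array(c["hand_eye"]); return K,W[:3,:3],W[:3,3]
    R=cv2.Rodrigues(np.array(c["rvec"],float))[0]
    return K,R.T,-R.T@np.array(c["tvec"],float).ravel()
def onplane(px,z,C):
    K,R,o=C; px=np.atleast_2d(px).astype(float)
    d=(R@np.linalg.inv(K)@np.c_[px,np.ones(len(px))].T).T
    return o+d*((z-o[2])/d[:,2])[:,None]
def proj(P,C):
    K,R,o=C; p=(K@R.T@(np.atleast_2d(P)-o).T).T
    return p[:,:2]/p[:,2:]
E
python3 - <<'E'
from h import *
s=telemetry.sense(); print(s["eef_rot"],s["eef_pos"],s["force"],s["grip_width"])
for n in("top","scene"):
    cv2.imwrite(f"pics/{n}0.png",get_image(n)); C=cam(n); print(n,C[2],C[0][0,0])
    print(C[1])
print(camera_info("wrist"))
E
```

```text
[[-9.66946852e-01  2.54977811e-01 -3.18531487e-04]
 [ 2.54978008e-01  9.66945974e-01 -1.30357807e-03]
 [-2.43807441e-05 -1.34170924e-03 -9.99999100e-01]] [0.14017318 0.53160816 0.24458665] [ 0.27340953 -0.1457072   0.54060366] 0.08541165316667874
top [ 0.4096325  -0.06953925  1.19462947] 517.1800482516683
[[ 0.02506857 -0.9969603   0.07376808]
 [-0.99965804 -0.02554876 -0.00557294]
 [ 0.00744069 -0.07360315 -0.99725985]]
scene [-0.05774723 -0.33388076  1.18103017] 607.3072310276069
[[ 0.39406292 -0.79949375  0.45334772]
 [-0.91899083 -0.33575033  0.20670649]
 [-0.0130489  -0.49807776 -0.86703418]]
{'intrinsics': array([[340.44416626,   0.        , 322.14710066],
       [  0.        , 340.44416626, 239.44194737],
       [  0.        ,   0.        ,   1.        ]]), 'hand_eye': array([[ 2.99007129e-04, -9.64462091e-01, -2.64221093e-01,
         6.55585897e-02],
       [ 9.99999955e-01,  2.95201813e-04,  5.41067978e-05,
         1.91112511e-04],
       [ 2.58145906e-05, -2.64221098e-01,  9.64462136e-01,
        -1.28327019e-01],
       [ 0.00000000e+00,  0.00000000e+00,  0.00000000e+00,
         1.00000000e+00]])}
```

View pics/top0.png

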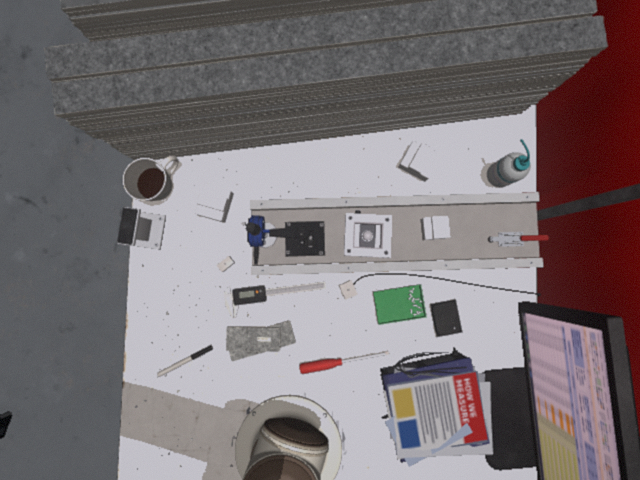

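View pics/scene0.png

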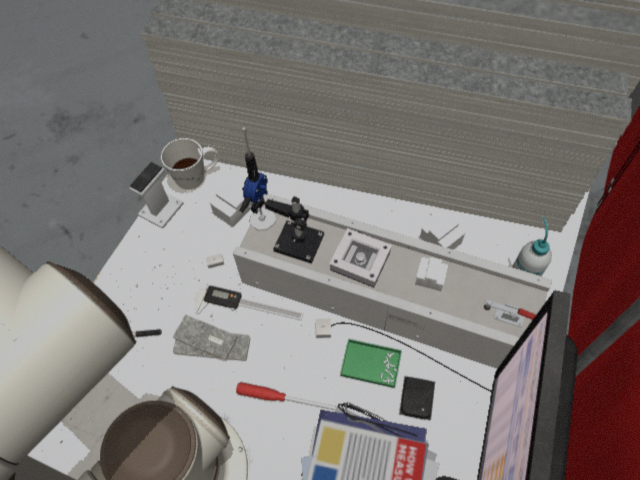

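The top view shows the nest near (368,235), the white block near (436,228), the gauge stand at about (255–325,235) and the clamp near (510,240). Next I measure the block and nest.

Run:
```python
from h import *
im=cv2.imread("pics/top0.png"); C=cam("top")
g=im.min(2)
for name,box,z,th in(("block",(415,205,460,250),.164,165),("nest",(335,205,400,262),.152,150)):
    x0,y0,x1,y1=box
    m=(g[y0:y1,x0:x1]>th).astype(np.uint8)
    cs,_=cv2.findContours(m,cv2.RETR_EXTERNAL,cv2.CHAIN_APPROX_NONE)
    c=max(cs,key=cv2.contourArea); r=cv2.minAreaRect(c)
    b=cv2.boxPoints(r)+[x0,y0]; P=onplane(b,z,C)
    print(name,r,b.round(1).tolist(),"\n",P.round(4),P.mean(0).round(4),[np.linalg.norm(P[i]-P[i-1]).round(4) for i in range(4)])
for nm,p,z in(("stand",(305,240),.15),("post",(257,235),.3),("railnear",(400,268),.12),("tray?",(400,303),.01),("clamp",(510,240),.15)):
    print(nm,onplane(p,z,C).round(3))
cr=cv2.resize(im[190:280,235:475],None,fx=3.3,fy=3.3,interpolation=cv2.INTER_CUBIC)
sc=cv2.imread("pics/scene0.png")[180:330,230:470]
sc=cv2.resize(sc,None,fx=1.9,fy=1.9)
out=np.zeros((600,800,3),np.uint8); out[:297,:792]=cr[:297,:792]; out[300:300+sc.shape[0],:sc.shape[1]]=sc
cv2.imwrite("pics/crop1.png",out)
```

```text
block ((25.890243530273438, 21.512195587158203), (22.638463973999023, 16.012571334838867), 83.6598129272461) [[431.7, 216.1], [447.6, 214.4], [450.1, 236.9], [434.2, 238.6]] 
 [[ 0.5161 -0.2835  0.164 ]
 [ 0.5205 -0.3154  0.164 ]
 [ 0.4755 -0.3208  0.164 ]
 [ 0.4711 -0.289   0.164 ]] [ 0.4958 -0.3022  0.164 ] [np.float64(0.0454), np.float64(0.0322), np.float64(0.0454), np.float64(0.0321)]
nest ((32.98529815673828, 29.80882453918457), (48.0883674621582, 44.23558807373047), 2.726310968399048) [[342.9, 255.8], [345.0, 211.6], [393.1, 213.9], [391.0, 258.0]] 
 [[ 0.4326 -0.1078  0.152 ]
 [ 0.5222 -0.11    0.152 ]
 [ 0.52   -0.2075  0.152 ]
 [ 0.4305 -0.2047  0.152 ]] [ 0.4763 -0.1575  0.152 ] [np.float64(0.0969), np.float64(0.0896), np.float64(0.0975), np.float64(0.0896)]
stand [[ 0.463 -0.031  0.15 ]]
post [[0.461 0.047 0.3  ]]
railnear [[ 0.411 -0.228  0.12 ]]
tray? [[ 0.332 -0.245  0.01 ]]
clamp [[ 0.473 -0.446  0.15 ]]
```

View pics/crop1.png

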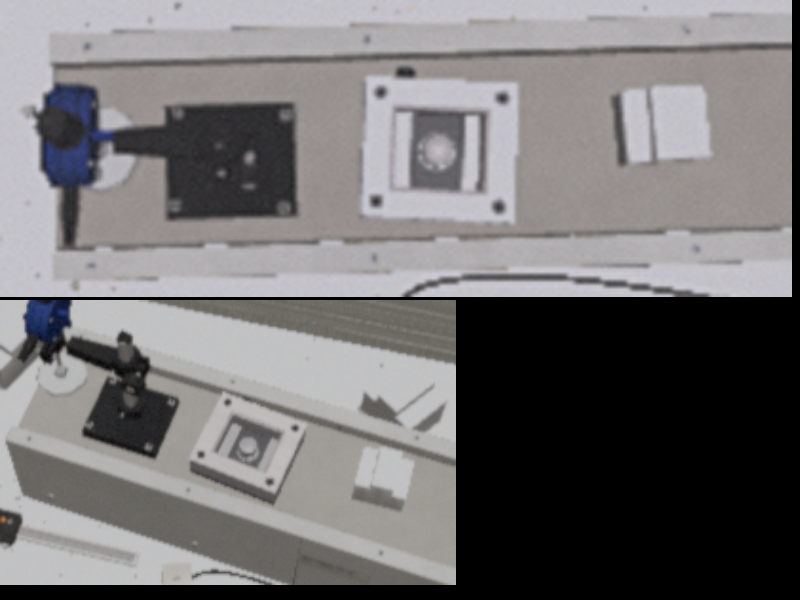

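The crop shows the nest (well with two light lands and the button) and the block, which is yawed about +0.12 rad with a step visible on its left (+y). The sizes match: 45.4 mm across the block and about 90×97 mm for the nest. I'll swing around the stand on its near side, with the wrist camera facing away from it.

```bash
cat > plan.py <<'E'
from h import *
from scipy.spatial.transform import Rotation as Ro
def rows(s,wps):
    """wps: (pos, heading of tool y, n rows); tool kept pointing down; prints rounded rows"""
    p=np.array(s["eef_pos"]); R=np.array(s["eef_rot"]).reshape(3,3)
    out=[]
    for P,h,n in wps:
        h0=np.arctan2(R[1,1],R[0,1]); dh=(h-h0+np.pi)%(2*np.pi)-np.pi
        p0=p.copy()
        for i in range(1,n+1):
            t=p0+(np.array(P)-p0)*i/n; a=h0+dh*i/n
            y=np.array([np.cos(a),np.sin(a),0]); z=np.array([0,0,-1.]); T=np.c_[np.cross(y,z),y,z]
            d=(R.T@(t-p)*1000).round(0 if n>2 else 1); w=Ro.from_matrix(R.T@T).as_rotvec().round(3)
            out.append(np.r_[d,w]); p=p+R@d/1000; R=R@Ro.from_rotvec(w).as_matrix()
    for i in range(0,len(out),12): print("; ".join(" ".join("%g"%v for v in o) for o in out[i:i+12]))
    print("end",p.round(4),np.arctan2(R[1,1],R[0,1]).round(3))
E
python3 - <<'E'
from plan import *
s=telemetry.sense()
rows(s,[((.13,.34,.33),1.6,6),((.29,.12,.33),2.15,7),((.30,-.10,.33),2.65,6),((.485,-.29,.27),3.26,8)])
E
```

```text
-7 -31 -14 -0.001 -0 -0.048; -4 -32 -14 -0 -0 -0.048; -4 -32 -15 -0 -0 -0.047; -2 -32 -14 -0 -0 -0.048; -0 -32 -14 -0 -0 -0.048; 1 -32 -14 -0 -0 -0.048; -22 -32 -0 -0 -0 -0.079; -19 -34 -0 -0 -0 -0.078; -17 -35 -0 -0 -0 -0.079; -14 -36 -0 -0 -0 -0.078; -11 -37 -0 -0 -0 -0.079; -8 -38 -0 -0 -0 -0.078
-5 -39 -0 -0 -0 -0.079; 19 -32 -0 -0 -0 -0.083; 21 -30 -0 -0 -0 -0.084; 23 -28 -0 -0 -0 -0.083; 26 -25 -0 -0 -0 -0.083; 28 -24 -0 -0 -0 -0.084; 30 -21 -0 -0 -0 -0.083; 10 -32 7 0 -0 -0.076; 12 -30 8 0 -0 -0.076; 15 -30 7 0 -0 -0.077; 17 -29 8 0 -0 -0.076; 19 -27 7 0 -0 -0.076
21 -25 8 0 -0 -0.076; 23 -24 7 0 -0 -0.077; 25 -23 8 0 -0 -0.076
end [ 0.4855 -0.2898  0.2698] -3.023
```

Call:
{"method": "step_arm", "body": {
  "steps": "-7 -31 -14 0 0 -0.048; -4 -32 -14 0 0 -0.048; -4 -32 -15 0 0 -0.047; -2 -32 -14 0 0 -0.048; 0 -32 -14 0 0 -0.048; 1 -32 -14 0 0 -0.048; -22 -32 0 0 0 -0.079; -19 -34 0 0 0 -0.078; -17 -35 0 0 0 -0.079; -14 -36 0 0 0 -0.078; -11 -37 0 0 0 -0.079; -8 -38 0 0 0 -0.078",
  "gripper": 1
}}

```text
t: 1.3
eef_pos: [0.2674, 0.1504, 0.3302]
eef_rot: [[-0.876, -0.483, 0.0], [-0.483, 0.876, 0.0], [-0.0, 0.0, -1.0]]
force: [0.8, 0.8, 0.1]
grip_width: 0.0855
gripper_force: 0.0
```

Call:
{"method": "step_arm", "body": {
  "steps": "-5 -39 0 0 0 -0.079; 19 -32 0 0 0 -0.083; 21 -30 0 0 0 -0.084; 23 -28 0 0 0 -0.083; 26 -25 0 0 0 -0.083; 28 -24 0 0 0 -0.084; 30 -21 0 0 0 -0.083"
}}

```text
t: 2.0
eef_pos: [0.2993, -0.1009, 0.3302]
eef_rot: [[-0.469, -0.883, 0.0], [-0.883, 0.469, -0.0], [-0.0, -0.0, -1.0]]
force: [0.6, 0.4, -0.3]
grip_width: 0.0856
gripper_force: 0.0
```

Call:
{"method": "step_arm", "body": {
  "steps": "10 -32 7 0 0 -0.076; 12 -30 8 0 0 -0.076; 15 -30 7 0 0 -0.077; 17 -29 8 0 0 -0.076; 19 -27 7 0 0 -0.076; 21 -25 8 0 0 -0.076; 23 -24 7 0 0 -0.077; 25 -23 8 0 0 -0.076; 0 0 0 0 0 0"
}}

```text
t: 2.9
eef_pos: [0.487, -0.2915, 0.2663]
eef_rot: [[0.12, -0.993, -0.004], [-0.993, -0.12, 0.002], [-0.003, 0.004, -1.0]]
force: [-0.4, 1.7, -0.5]
grip_width: 0.0857
gripper_force: 0.0
```

Run:
```python
from h import *
s=telemetry.sense(); cv2.imwrite("pics/w1.png",get_image("wrist")); np.save("w1.npy",np.r_[s["eef_pos"],np.ravel(s["eef_rot"])]); print(s["q"],s["force"])
C=cam("wrist",s)
print(proj([[.4958,-.3022,.164],[.4763,-.1575,.152]],C))
```

```text
[-5.39339503e-01  1.44217830e-01  2.79805006e-01  1.71106514e+00
 -1.69181292e-04 -2.22998788e+00] [-0.37573822  1.67173376 -0.48850565]
[[312.60219913 228.35745404]
 [316.6153517  393.20859632]]
```

View pics/w1.png

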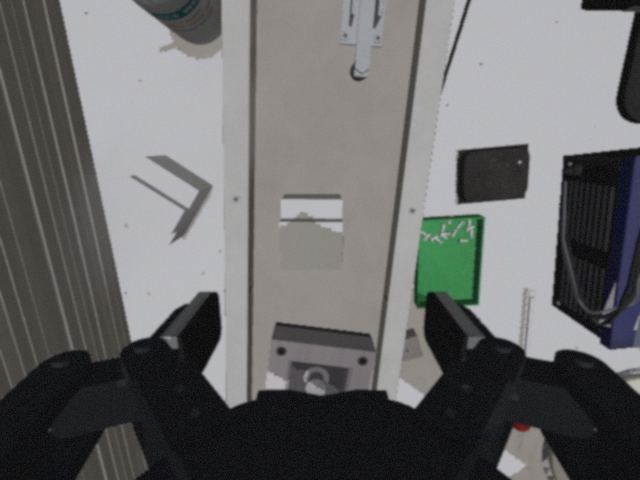

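The wrist view shows the block upright at about (280–344, 195–270) with an edge line at row 219, and the nest at (270–375, 325+). I need a zoom to work out the step layout.

Run:
```python
from h import *
im=cv2.imread("pics/w1.png"); c=im[180:290,255:370]
c=cv2.convertScaleAbs(cv2.resize(c,None,fx=5,fy=5,interpolation=cv2.INTER_CUBIC))
cv2.imwrite("pics/w1c.png",c)
g=im.mean(2)
print("col mean rows",[(r,int(g[r,290:300].mean()),int(g[r,328:340].mean())) for r in range(188,276)])
for r in(205,228,250,262): print(r,g[r,272:352].astype(int).tolist())
```

```text
col mean rows [(188, 138, 139), (189, 139, 140), (190, 140, 141), (191, 140, 140), (192, 138, 138), (193, 126, 127), (194, 104, 104), (195, 87, 89), (196, 87, 86), (197, 92, 89), (198, 117, 109), (199, 155, 144), (200, 177, 172), (201, 184, 183), (202, 184, 185), (203, 185, 185), (204, 185, 185), (205, 185, 185), (206, 185, 185), (207, 185, 185), (208, 184, 184), (209, 185, 185), (210, 185, 185), (211, 185, 185), (212, 183, 185), (213, 181, 185), (214, 176, 185), (215, 171, 185), (216, 164, 184), (217, 149, 175), (218, 122, 151), (219, 94, 114), (220, 85, 96), (221, 101, 118), (222, 124, 154), (223, 134, 177), (224, 134, 184), (225, 135, 185), (226, 135, 185), (227, 135, 181), (228, 134, 174), (229, 134, 170), (230, 135, 164), (231, 134, 152), (232, 135, 140), (233, 135, 134), (234, 135, 133), (235, 134, 133), (236, 134, 134), (237, 135, 133), (238, 135, 133), (239, 135, 134), (240, 135, 132), (241, 134, 133), (242, 134, 133), (243, 135, 133), (244, 134, 133), (245, 135, 132), (246, 135, 133), (247, 135, 133), (248, 135, 133), (249, 135, 133), (250, 135, 132), (251, 135, 133), (252, 
[... 1321 characters left out ...]
 135, 135, 136, 135, 135, 134, 134, 133, 136, 135, 136, 135, 135, 134, 135, 134, 134, 134, 133, 133, 137, 134, 134, 134, 133, 133, 133, 133, 134, 134, 134, 134, 133, 131, 134, 134, 132, 129, 133, 135, 134, 131, 132, 133, 132, 132, 134, 130, 132, 135, 139, 140, 140, 137, 137, 136, 139, 137, 136]
262 [140, 139, 143, 142, 137, 141, 140, 140, 140, 134, 133, 135, 134, 135, 133, 134, 134, 133, 134, 136, 131, 135, 136, 135, 133, 133, 136, 135, 134, 132, 133, 133, 133, 137, 134, 135, 133, 132, 133, 133, 132, 134, 133, 136, 137, 133, 133, 137, 133, 133, 133, 132, 134, 134, 134, 135, 133, 133, 132, 137, 130, 134, 133, 130, 133, 132, 128, 131, 134, 133, 136, 137, 141, 138, 138, 137, 138, 138, 139, 138]
```

View pics/w1c.png

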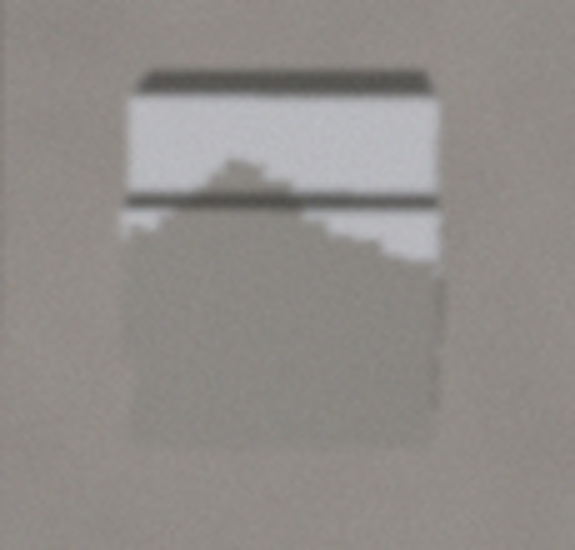

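Run:
```python
from h import *
v=np.load("w1.npy"); s=dict(eef_pos=v[:3],eef_rot=v[3:].reshape(3,3)); C=cam("wrist",s)
for n,u,r,zs in(("bottom front",312,193.3,[.122]),("step front",312,198.5,[.152,.156]),("riser foot",312,218.3,[.152,.156]),("top near",312,221.3,[.164]),("far top",312,269,[.164,.156,.152])):
    for z in zs: print(n,z,onplane((u,r),z,C).round(4))
for r,z in((205,.154),(227,.164),(262,.164)): print("sides",onplane([(280.2,r),(342.6,r)],z,C).round(4))
# nest top face edges
im=cv2.imread("pics/w1.png"); g=im.mean(2)
for r in (352,358,365): print(r,g[r,262:385].astype(int).tolist())
T=cam("top")
print("top cam: left edge rows", onplane([(430,227),(432,227),(450,227)],.164,T))
t=cv2.imread("pics/top0.png").mean(2)
for r in (222,228,234): print(r,t[r,416:456].astype(int).tolist())
```

```text
bottom front 0.122 [[ 0.4994 -0.3206  0.122 ]]
step front 0.152 [[ 0.4987 -0.321   0.152 ]]
step front 0.156 [[ 0.4986 -0.3217  0.156 ]]
riser foot 0.152 [[ 0.497  -0.3067  0.152 ]]
riser foot 0.156 [[ 0.497  -0.3075  0.156 ]]
top near 0.164 [[ 0.4968 -0.3071  0.164 ]]
far top 0.164 [[ 0.4928 -0.2723  0.164 ]]
far top 0.156 [[ 0.4927 -0.2693  0.156 ]]
far top 0.152 [[ 0.4927 -0.2678  0.152 ]]
sides [[ 0.5206 -0.314   0.154 ]
 [ 0.4765 -0.3193  0.154 ]]
sides [[ 0.5183 -0.3005  0.164 ]
 [ 0.4752 -0.3056  0.164 ]]
sides [[ 0.516  -0.2749  0.164 ]
 [ 0.4717 -0.2802  0.164 ]]
352 [137, 138, 137, 138, 136, 134, 134, 126, 122, 120, 118, 120, 120, 105, 87, 66, 49, 37, 27, 24, 32, 42, 55, 72, 94, 112, 116, 118, 119, 115, 116, 116, 120, 115, 116, 116, 117, 115, 114, 113, 117, 117, 119, 117, 116, 113, 113, 116, 115, 117, 117, 116, 118, 118, 117, 117, 119, 117, 114, 115, 115, 118, 116, 119, 120, 118, 117, 117, 120, 119, 116, 117, 117, 115, 119, 116, 116, 116, 113, 114, 112, 116, 115, 117, 119, 117, 115, 116, 116, 116, 119, 118, 112, 115, 113, 116, 116, 115, 116, 112, 112, 108, 112, 111, 110, 11
[... 1301 characters left out ...]
  0.164     ]
 [ 0.49433449 -0.28438063  0.164     ]
 [ 0.49526001 -0.32046459  0.164     ]]
222 [148, 151, 151, 149, 121, 82, 79, 131, 194, 200, 195, 196, 196, 198, 187, 137, 143, 192, 199, 195, 195, 196, 198, 198, 196, 193, 197, 197, 195, 196, 197, 197, 191, 157, 143, 148, 148, 147, 149, 147]
228 [148, 149, 152, 150, 141, 96, 74, 99, 164, 194, 198, 198, 196, 195, 201, 182, 140, 182, 200, 199, 197, 196, 198, 198, 197, 196, 195, 197, 197, 194, 197, 200, 198, 191, 157, 141, 145, 147, 145, 144]
234 [146, 147, 150, 147, 147, 142, 92, 75, 115, 189, 200, 198, 196, 196, 198, 190, 143, 135, 189, 200, 198, 198, 198, 195, 197, 194, 193, 197, 197, 197, 196, 200, 199, 190, 155, 144, 148, 144, 143, 145]
```

Step layout: the 14 mm step (34 high) faces world −y, so the block's yaw is about 0.12 rad plus a half turn. Its centre is about (0.4957, −0.2955). Before grasping I'll look at the nest from the wrist camera.

Call:
{"method": "step_arm", "body": {
  "steps": "-30 0 -10 0 0 0; -30 0 -10 0 0 0; -30 0 -10 0 0 0; 0 0 0 0 0 0.07; 0 0 0 0 0 0.07; 0 0 0 0 0 0; 0 0 0 0 0 0"
}}

```text
t: 3.65
eef_pos: [0.4744, -0.1999, 0.3007]
eef_rot: [[-0.02, -1.0, 0.0], [-1.0, 0.02, -0.0], [0.0, -0.0, -1.0]]
force: [0.3, 0.2, -0.0]
grip_width: 0.0851
gripper_force: 0.0
```

Run:
```python
from h import *
s=telemetry.sense(); im=get_image("wrist"); cv2.imwrite("pics/w2.png",im); np.save("w2.npy",np.r_[s["eef_pos"],np.ravel(s["eef_rot"])]); print(s["eef_pos"],s["eef_rot"],s["q"])
C=cam("wrist",s)
p=proj([[.4763,-.1575,.152]],C)[0]; print(p)
x,y=p.astype(int); x=max(x,100); y=max(y,80)
c=cv2.resize(im[y-80:y+80,x-90:x+90],None,fx=3.6,fy=3.6,interpolation=cv2.INTER_CUBIC); print("crop origin",x-90,y-80,"scale 3.6")
cv2.imwrite("pics/w2c.png",cv2.convertScaleAbs(c,alpha=1.3))
```

```text
[ 0.47442792 -0.19991634  0.30072565] [[-1.98874068e-02 -9.99802110e-01  4.81129302e-04]
 [-9.99802213e-01  1.98873281e-02 -1.67739800e-04]
 [ 1.58138230e-04 -4.84370051e-04 -9.99999870e-01]] [-3.98820875e-01  3.02172218e-02  2.25566803e-01  1.76563740e+00
  3.22624156e-05 -1.94972851e+00]
[322.47433477 276.63062502]
crop origin 232 196 scale 3.6
```

View pics/w2c.png

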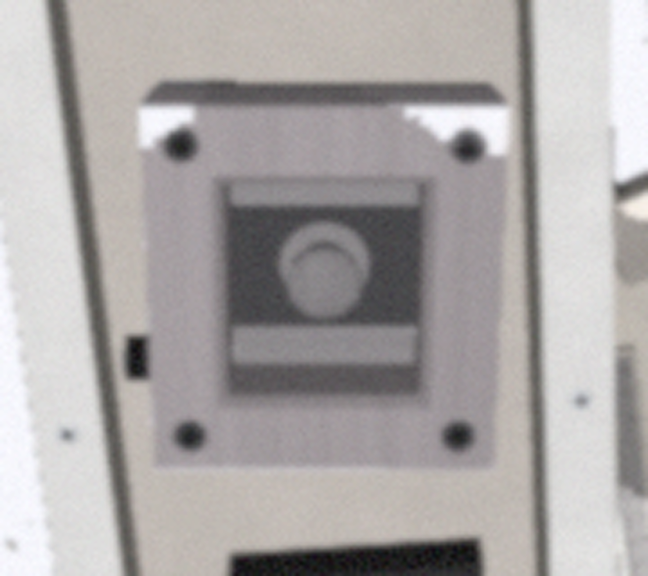

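The crop shows the nest's top-face corners near crop (138,104), (509,105), (494,466) and (155,466), with four screws and the well clearly visible.

Run:
```python
from h import *
v=np.load("w2.npy"); s=dict(eef_pos=v[:3],eef_rot=v[3:].reshape(3,3)); C=cam("wrist",s)
px=lambda a:(np.array(a,float)+.5)/3.6-.5+[232,196]
def rep(n,P):
    e=[P[(i+1)%4]-P[i] for i in range(4)]
    xa=(-e[0]+e[2]); print(n,"mean",P.mean(0).round(4),"sides",[np.linalg.norm(k).round(4) for k in e],"yaw",[np.arctan2(k[1],k[0]).round(3) for k in(-e[0],e[2])],"yaw_y",[(np.arctan2(k[1],k[0])-np.pi/2).round(3) for k in(e[1],-e[3])])
rep("top",onplane(px([(138,104),(509,105),(494,466),(155,466)]),.152,C))
im=cv2.imread("pics/w2.png"); g=im.mean(2)
# screws: refine by dark centroid
S=[]
for u,w in px([(180,144),(467,145),(458,436),(190,436)]):
    x,y=int(round(u)),int(round(w)); p=np.clip(95-g[y-5:y+6,x-5:x+6],0,None); yy,xx=np.mgrid[y-5:y+6,x-5:x+6]
    S.append((float((p*xx).sum()/p.sum()),float((p*yy).sum()/p.sum())))
print(np.round(S,1).tolist()); rep("screws",onplane(S,.152,C))
rep("mouth",onplane(px([(213,178),(435,178),(426,404),(221,404)]),.152,C))
# same screws in top image
t=cv2.imread("pics/top0.png").mean(2); T=cam("top"); S=[]
W=onplane([(s0) for s0 in S] or [(0,0)],.152,C)
for u,w in [(381/3.3+235,92/3.3+190),(502/3.3+235,98/3.3+190),(499/3.3+235,207/3.3+190),(376/3.3+235,201/3.3+190)]:
    x,y=int(round(u)),int(round(w)); p=np.clip(150-t[y-2:y+3,x-2:x+3],0,None); yy,xx=np.mgrid[y-2:y+3,x-2:x+3]
    S.append((float((p*xx).sum()/p.sum()),float((p*yy).sum()/p.sum())))
P=onplane(S,.152,T); print("topcam screws",P.mean(0),np.linalg.norm(P[0]-P[1]),np.linalg.norm(P[1]-P[2]),np.arctan2(*(P[0]-P[3])[1::-1]),np.arctan2(*(P[1]-P[2])[1::-1]))
# block grasp check from top camera
print(onplane([(423.6,228)],.152,T),onplane([(450,228)],.156,T))
```

```text
top mean [ 0.477  -0.1572  0.152 ] sides [np.float64(0.0859), np.float64(0.0931), np.float64(0.0853), np.float64(0.0933)] yaw [np.float64(-0.022), np.float64(-0.019)] yaw_y [np.float64(-0.021), np.float64(-0.014)]
[[281.8, 236.1], [361.4, 237.0], [358.8, 316.7], [284.3, 316.7]]
screws mean [ 0.4771 -0.1563  0.152 ] sides [np.float64(0.067), np.float64(0.0742), np.float64(0.067), np.float64(0.0749)] yaw [np.float64(-0.031), np.float64(-0.02)] yaw_y [np.float64(-0.021), np.float64(-0.021)]
mouth mean [ 0.4771 -0.1569  0.152 ] sides [np.float64(0.0523), np.float64(0.0584), np.float64(0.0508), np.float64(0.0584)] yaw [np.float64(-0.019), np.float64(-0.019)] yaw_y [np.float64(-0.034), np.float64(-0.01)]
topcam screws [ 0.47610494 -0.15699793  0.152     ] 0.07469573062534884 0.06699635291706267 -0.022447481742721258 -0.017142432366225896
[[ 0.49285341 -0.26987646  0.152     ]] [[ 0.49390097 -0.32242773  0.156     ]]
```

Run:
```python
from plan import *
rows(telemetry.sense(),[((.4956,-.2955,.23),np.pi+.118,4),((.4956,-.2955,.161),np.pi+.118,4)])
```

```text
24 -6 18 -0 -0 -0.035; 24 -5 17 -0 -0 -0.034; 24 -4 18 -0 -0 -0.035; 24 -3 18 -0 -0 -0.034; -0 -0 17 -0 -0 -0; -0 -0 17 -0 -0 -0; -0 -0 17 -0 -0 -0; -0 -0 18 -0 -0 -0
end [ 0.4956 -0.2956  0.1606] -3.024
```

Call:
{"method": "step_arm", "body": {
  "steps": "24 -6 18 0 0 -0.035; 24 -5 17 0 0 -0.034; 24 -4 18 0 0 -0.035; 24 -3 18 0 0 -0.034; 0 0 15 0 0 0; 0 0 15 0 0 0; 0 0 0 0 0 0"
}}

```text
t: 4.4
eef_pos: [0.4948, -0.2956, 0.197]
eef_rot: [[0.116, -0.993, -0.003], [-0.993, -0.116, 0.002], [-0.002, 0.003, -1.0]]
force: [0.3, -0.2, -0.3]
grip_width: 0.0854
gripper_force: 0.0
```

Run:
```python
from plan import *
s=telemetry.sense(); print(s["eef_pos"],s["force"]); rows(s,[((.4956,-.2955,.161),np.pi+.118,3)])
```

```text
[ 0.49479308 -0.29564282  0.19697161] [ 0.27495531 -0.2237069  -0.28803834]
0 -0 12 0.003 0.002 -0; 0 -1 12 0 0 -0.001; -0 0 12 0 0 -0
end [ 0.4957 -0.2955  0.161 ] -3.024
```

Call:
{"method": "step_arm", "body": {
  "steps": "0 0 13 0 0 0; 0 0 13 0 0 0; 0 0 13 0 0 0; 0 0 0 0 0 0; 0 0 0 0 0 0; 0 0 0 0 0 0"
}}

```text
t: 5.0
eef_pos: [0.496, -0.2958, 0.1609]
eef_rot: [[0.116, -0.993, 0.001], [-0.993, -0.116, -0.0], [0.001, -0.001, -1.0]]
force: [-0.1, -0.3, 0.3]
grip_width: 0.0853
gripper_force: 0.0
```

Call:
{"method": "step_arm", "body": {
  "steps": "0 0 0 0 0 0; 0 0 0 0 0 0; 0 0 0 0 0 0; 0 0 0 0 0 0; 0 0 0 0 0 0; 0 0 0 0 0 0; 0 0 0 0 0 0; 0 0 0 0 0 0",
  "gripper": -1
}}

```text
t: 5.8
eef_pos: [0.496, -0.2959, 0.1609]
eef_rot: [[0.116, -0.993, 0.001], [-0.993, -0.116, -0.001], [0.001, -0.001, -1.0]]
force: [-0.6, -0.4, 5.0]
grip_width: 0.0434
gripper_force: 63.0
```

Call:
{"method": "step_arm", "body": {
  "steps": "0 0 -5 0 0 0; 0 0 -15 0 0 0; 0 0 -20 0 0 0; 0 0 -20 0 0 0; 0 0 -10 0 0 0; 0 0 0 0 0 0; 0 0 0 0 0 0; 0 0 0 0 0 0"
}}

```text
t: 6.6
eef_pos: [0.4955, -0.2956, 0.2291]
eef_rot: [[0.116, -0.993, -0.001], [-0.993, -0.116, 0.001], [-0.001, 0.001, -1.0]]
force: [-0.4, -0.7, -2.1]
grip_width: 0.0434
gripper_force: 62.3
```

Run:
```python
from plan import *
s=telemetry.sense(); im=get_image("wrist"); cv2.imwrite("pics/w3.png",im); np.save("w3.npy",np.r_[s["eef_pos"],np.ravel(s["eef_rot"])]); print(s["eef_pos"],s["force"],s["grip_width"])
c=cv2.resize(im[230:420,200:450],None,fx=3.1,fy=3.1,interpolation=cv2.INTER_CUBIC); cv2.imwrite("pics/w3c.png",cv2.convertScaleAbs(c,alpha=1.3))
rows(s,[((.4770,-.1569,.2310),np.pi-.021,6)])
```

```text
[ 0.49548297 -0.29558487  0.22914029] [-0.39317904 -0.6513812  -2.06093133] 0.04344990663846711
-23 0 -0 0.001 0.001 0.023; -24 1 -1 0 0 0.023; -23 2 0 0 0 0.023; -23 2 -0 0 -0 0.023; -23 2 -1 0 -0 0.022; -23 3 0 0 -0 0.023
end [ 0.4773 -0.1573  0.2312] 3.121
```

View pics/w3c.png

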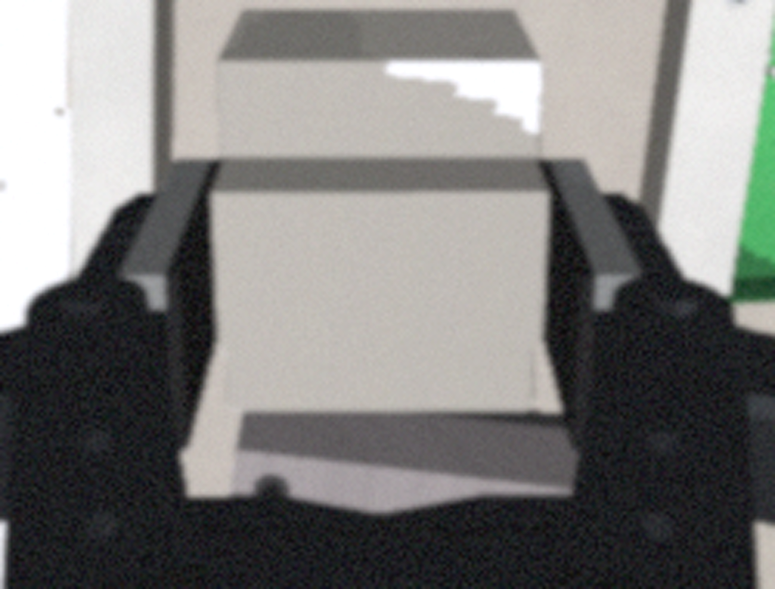

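The block is held squarely, with its 34 mm step facing −y. Front edges are at crop rows 58 (step) and 190 (top), columns 213–548.

Run:
```python
from h import *
v=np.load("w3.npy"); R=v[3:].reshape(3,3); s=dict(eef_pos=v[:3],eef_rot=R); C=cam("wrist",s)
px=lambda a:(np.array(a,float)+.5)/3.1-.5+[200,230]
zb=v[2]-.0389
def rep(n,pts,z): print(n,((onplane(px(pts),z,C)-v[:3])@R*1000).round(1).tolist())
rep("step front (x should be 26)",[(218,59),(542,59)],zb+.034)
rep("top near (12)",[(211,190),(549,190)],zb+.042)
rep("riser foot (12)",[(218,159),(542,159)],zb+.034)
rep("bottom front (26)",[(240,10),(518,10)],zb)
rep("far top (-16)",[(226,405),(535,410)],zb+.042)
```

```text
step front (x should be 26) [[26.6, -22.5, 4.8], [26.6, 20.2, 4.9]]
top near (12) [[11.5, -22.8, -3.1], [11.5, 20.6, -3.1]]
riser foot (12) [[12.5, -23.1, 4.9], [12.5, 20.8, 4.9]]
bottom front (26) [[24.7, -24.0, 38.8], [24.7, 21.4, 38.9]]
far top (-16) [[-20.2, -22.1, -3.1], [-21.0, 20.0, -3.1]]
```

Call:
{"method": "step_arm", "body": {
  "steps": "-23 0 0 0 0 0.023; -24 1 0 0 0 0.023; -23 2 0 0 0 0.023; -23 2 0 0 0 0.023; -23 2 0 0 0 0.023; -22 4 0 0 0 0.023; 0 0 0 0 0 0; 0 0 0 0 0 0; 0 0 0 0 0 0; 0 0 0 0 0 0"
}}

```text
t: 7.65
eef_pos: [0.4766, -0.1591, 0.2299]
eef_rot: [[-0.022, -1.0, -0.001], [-1.0, 0.022, 0.0], [-0.0, 0.001, -1.0]]
force: [0.5, -0.8, -1.1]
grip_width: 0.0437
gripper_force: 62.3
```

Run:
```python
from plan import *
s=telemetry.sense(); print(s["eef_pos"],s["eef_rot"],s["force"])
rows(s,[((.4760,-.1569,.2000),np.pi-.021,2)])
```

```text
[ 0.4765733  -0.15913559  0.22993711] [[-2.22332438e-02 -9.99752674e-01 -5.23586119e-04]
 [-9.99752809e-01  2.22332084e-02  7.34128151e-05]
 [-6.17536589e-05  5.25088898e-04 -9.99999860e-01]] [ 0.53704541 -0.80870681 -1.1188574 ]
-1.1 0.3 15 0.001 0 -0.001; -1.1 0.3 14.9 -0 0 -0
end [ 0.476  -0.1569  0.2   ] 3.12
```

Call:
{"method": "step_arm", "body": {
  "steps": "-1.1 0.3 15 0 0 0; -1.1 0.3 15 0 0 0; 0 0 5 0 0 0; 0 0 0 0 0 0; 0 0 0 0 0 0; 0 0 0 0 0 0"
}}

```text
t: 8.25
eef_pos: [0.4763, -0.1565, 0.1961]
eef_rot: [[-0.022, -1.0, 0.001], [-1.0, 0.022, -0.0], [0.0, -0.001, -1.0]]
force: [0.8, -0.6, -1.0]
grip_width: 0.0433
gripper_force: 62.2
```

Call:
{"method": "step_arm", "body": {
  "steps": "0 0 2 0 0 0; 0 0 2 0 0 0; 0 0 2 0 0 0; 0 0 2 0 0 0; 0 0 1 0 0 0; 0 0 0 0 0 0; 0 0 0 0 0 0"
}}

```text
t: 8.95
eef_pos: [0.476, -0.1563, 0.1863]
eef_rot: [[-0.022, -1.0, 0.0], [-1.0, 0.022, -0.0], [0.0, -0.0, -1.0]]
force: [0.8, 0.2, -1.4]
grip_width: 0.0437
gripper_force: 62.2
```

Call:
{"method": "step_arm", "body": {
  "steps": "0 0 2 0 0 0; 0 0 2 0 0 0; 0 0 2 0 0 0; 0 0 1 0 0 0; 0 0 0 0 0 0; 0 0 0 0 0 0"
}}

```text
t: 9.55
eef_pos: [0.4762, -0.1563, 0.1796]
eef_rot: [[-0.022, -1.0, 0.001], [-1.0, 0.022, -0.0], [0.0, -0.001, -1.0]]
force: [0.2, -0.2, 5.3]
grip_width: 0.0435
gripper_force: 62.9
```

Call:
{"method": "step_arm", "body": {
  "steps": "0 0 2 0 0 0; 0 0 2 0 0 0; 0 0 2 0 0 0; 0 0 1 0 0 0; 0 0 0 0 0 0; 0 0 0 0 0 0"
}}

```text
t: 10.15
eef_pos: [0.4762, -0.1563, 0.1729]
eef_rot: [[-0.022, -1.0, 0.001], [-1.0, 0.022, -0.0], [0.0, -0.001, -1.0]]
force: [-0.9, -0.4, 7.2]
grip_width: 0.0436
gripper_force: 63.2
```

Call:
{"method": "step_arm", "body": {
  "steps": "0 0 1 0 0 0; 0 0 0.7 0 0 0; 0 0 0 0 0 0; 0 0 0 0 0 0; 0 0 0 0 0 0"
}}

```text
t: 10.65
eef_pos: [0.4762, -0.1563, 0.1713]
eef_rot: [[-0.022, -1.0, 0.001], [-1.0, 0.022, -0.0], [0.0, -0.001, -1.0]]
force: [-1.9, 0.1, 7.9]
grip_width: 0.0436
gripper_force: 63.3
```

Call:
{"method": "step_arm", "body": {
  "steps": "0 0 0.5 0 0 0; 0 0 0 0 0 0; 0 0 0 0 0 0; 0 0 0 0 0 0"
}}

```text
t: 11.05
eef_pos: [0.4762, -0.1563, 0.1711]
eef_rot: [[-0.022, -1.0, 0.001], [-1.0, 0.022, -0.0], [0.0, -0.001, -1.0]]
force: [-2.1, 0.2, 10.9]
grip_width: 0.0433
gripper_force: 63.6
```

Call:
{"method": "step_arm", "body": {
  "steps": "0 0 0.5 0 0 0; 0 0 0 0 0 0; 0 0 0 0 0 0; 0 0 0 0 0 0"
}}

```text
t: 11.45
eef_pos: [0.4762, -0.1563, 0.1711]
eef_rot: [[-0.022, -1.0, 0.002], [-1.0, 0.022, -0.001], [0.001, -0.002, -1.0]]
force: [-2.7, 0.3, 13.7]
grip_width: 0.0434
gripper_force: 64.1
```

Call:
{"method": "step_arm", "body": {
  "steps": "0 0 0.5 0 0 0; 0 0 0 0 0 0; 0 0 0 0 0 0; 0 0 0 0 0 0; 0 0 0 0 0 0"
}}

```text
t: 11.95
eef_pos: [0.4762, -0.1563, 0.1711]
eef_rot: [[-0.022, -1.0, 0.002], [-1.0, 0.022, -0.001], [0.001, -0.002, -1.0]]
force: [-4.8, 1.6, 18.0]
grip_width: 0.0439
gripper_force: 64.5
```

Run:
```python
from h import *
s=telemetry.sense(); im=get_image("wrist"); cv2.imwrite("pics/w4.png",im); print(s["eef_pos"],s["force"],s["ft_torque"],s["grip_width"])
c=cv2.resize(im[210:420,200:450],None,fx=2.8,fy=2.8,interpolation=cv2.INTER_CUBIC); cv2.imwrite("pics/w4c.png",cv2.convertScaleAbs(c,alpha=1.3))
```

```text
[ 0.47619031 -0.15634821  0.17107263] [-4.75018883  1.6129932  18.0030089 ] [0.33366331 1.12679675 0.00406348] 0.04393617208865409
```

View pics/w4c.png

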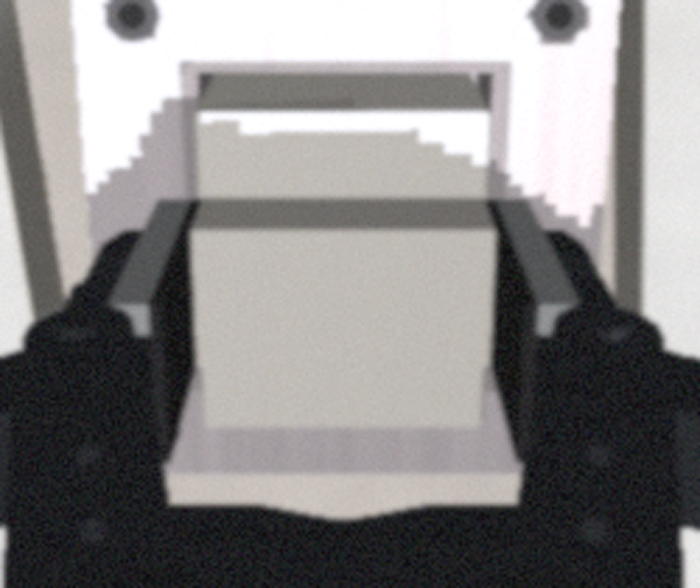

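The block sits square in the well. Its TCP height, 0.1711 m, matches the expected home height of 0.1709 m and no longer drops as force rises, so it is on the hard stops at about 18 N.

```bash
python3 -c "
from station import manip; print(manip.sign_off())"
```

```text
the job is handed in; nothing more can be done
None
```

The setting block is square in the nest's well, down on the hard stops, and the gripper is still holding it there with about 18 N; I handed the job in at about 12 s.

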